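# Set the depth stop of a bench press to the setting block

### The job

Set the depth stop of the small bench press. Push the steel setting block along its channel, fully home against the back stop, so that it stands under the stop screw; then turn the screw down with the slotted driver until its foot lightly touches the block, so that the block just drags and is not jammed. Stand the driver back in its holder and draw the block towards you along the channel until it is clear of the stop screw, leaving it standing in the channel; do not turn the screw with the fingers, and leave the things around the press alone.

Things in the scene. Friction and masses are not known exactly. Their poses are not given: they have to be found in the camera images.
- press: grey two-pillar bench press, fixed, 205 x 120 x 201 mm. Origin: under the stop screw's axis at worktop level; +x runs from the open front to the pillars (away from the robot), +y to its left, z up. The crosshead nose overhangs the channel: underside 83, top 115 mm high, reaching forward to x = -22 mm, so the tool must lean to reach under it. Pillars x = 34 to 84 mm, a lever on the right behind.
- bed_center (a point): point of the steel channel bed right under the stop screw, 20 mm above the worktop; axes as the press. The bed runs from x = -115 to +20 mm. Guide rails on both sides: 42 mm apart inside, 8 mm wide, 7 mm higher than the bed. The back stop's face is at x = +20.5 mm.
- stop: the stop screw with head and foot as it moves straight up and down (does not turn with the screw). Origin: centre of the underside of its foot, a flat 26 mm disc, on the press's z axis. It starts 2 to 5 mm above the height of the block's top (60 mm over the worktop when on the bed).
- stop_screw (a joint): turn of the stop screw in rad; grows as the screw is turned clockwise seen from above, and the foot then goes down 12 mm a turn (1.91 mm per rad; coarse thread). Range 0 to 5.4; the foot is 66 mm over the worktop at 0. Turns with friction (about 0.1 N m) and stays where it is left; within 0.3 rad of the foot meeting the block the torque about doubles.
- stop_slot (a point): centre of the mouth of the driver slot on top of the screw's head, 74 mm above the foot's underside; turns with the screw. x runs along the slot, z up. The head is a round cup 36 mm across, its rim 2 mm above this point; the slot across its inside is 7.5 mm wide, 24 mm long and 9 mm deep.
- setting_block: plain steel block, 80 (x) x 36 (y) x 40 (z) mm, 0.3 to 0.65 kg, two dark spots on each side. Origin: centre of its underside; x along its length, as the press's x. It starts in the channel in front of the stop screw. Fully home its centre is 19.5 mm, its front end 59.5 mm in front of the screw's axis; it is clear of the screw when its centre is 54 to 105 mm in front of the axis.
- driver: slotted driver, 141 mm long, 0.16 kg, standing blade down in its holder. Origin: centre of the blade's lower end; z up along its axis. Blade 17 (x) x 4 (y) mm, 12 mm long, its lowest 4 mm thinned to 2.5 mm; shank 10 mm thick; steel collar 33 mm across at z = 55 to 63 mm; black handle 28 x 28 mm square (faces along x and y), z = 63 to 141 mm.
- driver_stand: driver holder: fixed grey block 76 x 60 x 66 mm with an upright 24 mm bore, 62 mm deep, in the middle of its top. Origin: centre of its underside, on the bore's axis. The driver hangs in the bore, its collar on the top face: its origin is then 11 mm above this origin. Stands to the left or right of the press.
- jar_a: bystander: white screw-cap jar, 46 mm across, 84 mm high, behind the press on its left; origin at its foot.
- film: bystander: white roll, 54 mm across, 50 mm high, on the left; origin at its underside.
- petri_low: bystander: flat clear dish, 72 mm across, 14 mm high; origin at its underside.
Not all that is in view belongs to the job. Leave any green or red look-alike of the driver alone.

How it is judged:
By the outcome, as a careful person would: the job done as asked, in the order asked, and still so for the second after the job is handed in, with the robot touching nothing.
It also fails if it takes over 72 s, if anything falls off the work surface, if the arm or the gripper's body presses on something with over 40 N, if the wrist force passes 120 N, or if a joint passes its speed limit or range.

### The arm

A 7-joint arm with a two-finger parallel gripper is mounted at the origin on a cart in front of the work surface, level with it; the furniture and walls round the work are solid. World frame = base frame: x ahead of the robot, y to its left, z up, the work surface at z = 0. Lengths are in m, angles in degrees, forces in N, time in s.
With the tool pointing down it reaches from about 0.35 to 0.9 m from the base axis. Payload 7.2 kg.
Tool frame: the origin (TCP) lies on the centre line of the jaws, within the pads' length; the fingertips stand 19 mm ahead of it and the grasp point (between the pads) is the TCP; z points along the fingers, y is the line along which they close (so a half turn about z gives the same grasp; the last joint's range is limited). The gripper opens to 88 mm and grips with 3 to 60 N. Pads are 20 mm wide; open, the fingers measure 115 mm over their backs; the gripper's body (75 mm by 178 mm) begins 61 mm behind the grasp point.
Start: joints at [66.91, 23.554, -0.728, 91.456, 0.321, 64.991, -4.71], TCP at [0.205, -0.59, 0.216] pointing down, gripper open.
Joint ranges: [-169.25, 169.25], [-16.82, 113.86], [-84.01, 82.57], [7.8, 145.47], [-59.2, 239.2], [7.22, 106.19], [-163.78, 163.78]. Speed limits (degrees/s): [136.94, 136.94, 172.46, 172.46, 180, 180, 180].

### API

Orientations are given as [roll, pitch, yaw] about the fixed x, y, z axes, in that order (R = Rz(yaw) Ry(pitch) Rx(roll)).
In Python, from bench import * gives the robot as it stands. The module is installed in compiled form; this text tells all that it offers. Calls block until the motion is done:
- reach(position, orientation): joint-space move of the TCP to a pose.
- move_linear(position, rot=None, vel=0.15, guard=None): straight line of the TCP; rot=None keeps the orientation; vel is the mean speed in m/s. With guard (N) it stops when the force on the tool has changed by that much, and returns True; else False.
- goto_joints(angles): joint-space move.
- command_gripper(opening, squeeze=None): finger opening in m; squeeze is the grip in N (None keeps the last); returns when the fingers have stopped.
- sleep(seconds).
- inverse_kinematics(position, orientation): joint angles nearest the present ones, or None.
- snapshot(name): name is "scene" or "top" or "wrist"; returns a dict with "image" (384x512x3 uint8, red, green, blue), "vertical_fov" (degrees; the focal length in pixels is half the picture's height over the tangent of half this angle, whatever the lens; pixels are square), "cx", "cy" (the principal point, pixels), "world_from_camera" (4x4, takes a point from camera to world coordinates); the wrist camera has in their place "mount" (4x4, takes a point from camera to tool coordinates, whose origin is the TCP and whose axes are the flange's). Camera axes: x right, y up, looking along -z (the intrinsics and any distortion apply to the point x, -y, -z); pixel columns grow to the right and rows downward; lengths in m; the calibration is good to about 2 mm. A picture is of the moment at which its call begins: read the wrist's pose just before it. There is no depth.
A pose or a line that the arm cannot do raises IKError and nothing moves.
- close_job(): hands the job in; it is judged then, once.
Trained networks look in a picture, given as the dict that the camera call returned (one of the last four; its "shot" number tells which), for a name from the list of things; names that differ only in an ending like _2 or _b are one class to them, and where a whole thing is asked for, a point or a joint stands for the part that bears it (a point fixed in the world has none). Each returns a list of dicts, best first, with "score" (0 to 1); they miss things now and then, are a little off and sometimes report something else, mostly with a low value. They report only what shows in the picture. A call takes as long as a camera call. They do not tell look-alikes from the thing itself.
- spot_in(name, picture): "centre" ([column, row] as shares, 0 to 1, of the picture: columns of its width, rows of its height, amid what is visible of it).
- place_of(name, picture): "centre" ([column, row] as shares, 0 to 1, of the picture: columns of its width, rows of its height: a listed point, or the origin of a listed thing).
Readings, each from a call of its own:
- get_t(): time.
- get_joint_positions(): joint angles.
- get_qvel(): joint speeds.
- get_tau(): joint torques, N m.
- get_tool_pos(): TCP position.
- get_orientation(): TCP orientation.
- get_force(): force on the tool from outside, world axes, zero at the start.
- get_torque(): the same for the moment, N m.
- get_grip_width(): finger opening in m.
- get_finger_force(): force on a finger pad.
Only numpy, scipy, OpenCV 4.12 (cv2) and the standard library are available. Lean on these libraries where they do the work, as an engineer would, in place of code of your own. Each camera call takes 0.05 s, during which the arm holds its last target. There are 200 camera calls.

## Working session

There is one attempt and no reset: what is moved stays moved. The work goes in short steps, each a Python script; the robot and the scene stay as the last script left them, time stands still between calls to the robot, and variables do not carry over. Pictures are saved under pics/ and viewed, at most 10 in all, crops included, and the job is handed in when it is done.

```bash
mkdir -p pics
cat > h.py <<'E'
from bench import *
import numpy as np, cv2
from scipy.spatial.transform import Rotation as R
def ray(p,c,T=None):
    T=np.array(p["world_from_camera"]) if T is None else T
    f=192/np.tan(np.radians(p["vertical_fov"])/2)
    u=c[0]*512;v=c[1]*384
    d=np.array([(u-p["cx"])/f,-(v-p["cy"])/f,-1.])
    return T[:3,3],T[:3,:3]@d
def atz(p,c,z,T=None):
    o,d=ray(p,c,T); return o+d*(z-o[2])/d[2]
def tri(rs):
    A=np.zeros((3,3));b=np.zeros(3)
    for o,d in rs:
        d=d/np.linalg.norm(d);M=np.eye(3)-np.outer(d,d);A+=M;b+=M@o
    x=np.linalg.solve(A,b); return x
def wristT(p,pos,ori):
    T=np.eye(4);T[:3,:3]=R.from_euler('xyz',ori,degrees=True).as_matrix();T[:3,3]=pos
    return T@np.array(p["mount"])
def save(p,n): cv2.imwrite("pics/"+n,cv2.cvtColor(p["image"],cv2.COLOR_RGB2BGR))
E
python3 - <<'E'
from h import *
print(get_t(),get_tool_pos(),get_orientation())
s=snapshot("scene");t=snapshot("top")
print({k:v for k,v in s.items() if k!="image"});print({k:v for k,v in t.items() if k!="image"})
both=np.hstack([s["image"],t["image"]])
save(s,"s.png");save(t,"t.png")
Z=dict(press=0,bed_center=.02,stop=.064,stop_slot=.138,setting_block=.02,driver=.011,driver_stand=0,jar_a=0,film=0,petri_low=0)
for n,z in Z.items():
    a=place_of(n,s);b=place_of(n,t)
    for nm,p,l in(("s",s,a),("t",t,b)):
        for d in l[:3]: print(n,nm,round(d["score"],2),np.round(np.array(d["centre"])*[512,384],1),np.round(atz(p,d["centre"],z),4))
    if a and b: print("   tri",np.round(tri([ray(s,a[0]["centre"]),ray(t,b[0]["centre"])]),4))
print(get_t())
E
```

```text
0.0 [ 0.20515897 -0.58983623  0.21473872] [-1.79911154e+02  5.84605812e-03  1.91824454e+01]
{'vertical_fov': 51.40655811431654, 'cx': 253.760130719407, 'cy': 195.02835587443468, 'world_from_camera': array([[-0.86438879,  0.23338326, -0.44538104, -0.01841147],
       [-0.50245424, -0.43487139,  0.74727947,  1.16000852],
       [-0.01928095,  0.86972359,  0.49316236,  0.7442841 ],
       [ 0.        ,  0.        ,  0.        ,  1.        ]]), 'shot': 1}
{'vertical_fov': 55.618350773714766, 'cx': 254.6760863494365, 'cy': 192.97487610799934, 'world_from_camera': array([[ 0.04018062,  0.97274628, -0.22836415,  0.3509027 ],
       [-0.9991805 ,  0.04023352, -0.00442575,  0.16168325],
       [ 0.00488277,  0.22835484,  0.97356573,  1.09771169],
       [ 0.        ,  0.        ,  0.        ,  1.        ]]), 'shot': 2}
press s 0.94 [258.2 208.7] [0.5901 0.1102 0.    ]
press t 0.96 [264.1 204.7] [0.5726 0.1363 0.    ]
   tri [0.5711 0.1378 0.0199]
bed_center s 0.95 [260.1 208.2] [0.5696 0.1324 0.02  ]
bed_center s 0.74 [220.7 224.6] [0.6324 0.2828 0.02  ]
bed_center t 0.94 [262.2 200.1] [0.582
[... 792 characters left out ...]
driver t 0.66 [356.5 149. ] [ 0.7618 -0.1492  0.011 ]
driver t 0.53 [362.3 187.5] [ 0.6368 -0.1641  0.011 ]
   tri [ 0.5656 -0.1044  0.041 ]
driver_stand s 0.86 [300.2 184.3] [ 0.5352 -0.1291  0.    ]
driver_stand t 0.56 [349.8 219.6] [ 0.537  -0.1265  0.    ]
   tri [ 0.5356 -0.1266  0.0013]
jar_a s 0.85 [220.9 223.8] [0.6527 0.2543 0.    ]
jar_a t 0.6 [230.4 178.7] [0.651  0.2443 0.    ]
   tri [ 0.6555  0.2461 -0.0066]
film s 0.72 [195.4 267.1] [0.5905 0.4759 0.    ]
film t 0.9 [155.1 195.5] [0.5877 0.4736 0.    ]
   tri [ 0.5894  0.4748 -0.001 ]
petri_low s 0.62 [303.8 248.7] [0.3527 0.2467 0.    ]
petri_low t 0.95 [229.6 273.9] [0.3609 0.2306 0.    ]
   tri [ 0.3601  0.2311 -0.0129]
1.1
```

View both.

Run:
```python
import cv2,numpy as np
s=cv2.imread("pics/s.png");t=cv2.imread("pics/t.png")
a=cv2.resize(s[100:300,140:360],(400,364),interpolation=cv2.INTER_CUBIC) 
cv2.imwrite("pics/both.png",np.hstack([cv2.resize(s[110:290,170:340],None,fx=2.35,fy=2.35,interpolation=2),cv2.resize(t[110:290,210:380],None,fx=2.35,fy=2.35,interpolation=2)]))
```

```text
(no output)
```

View pics/both.png

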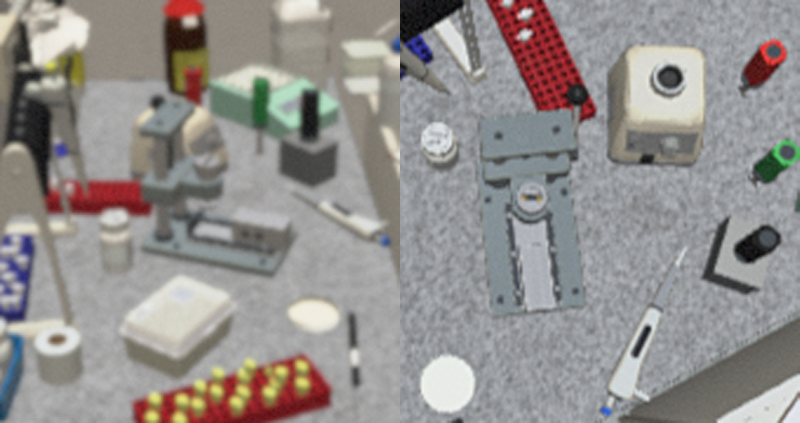

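View pics/t.png

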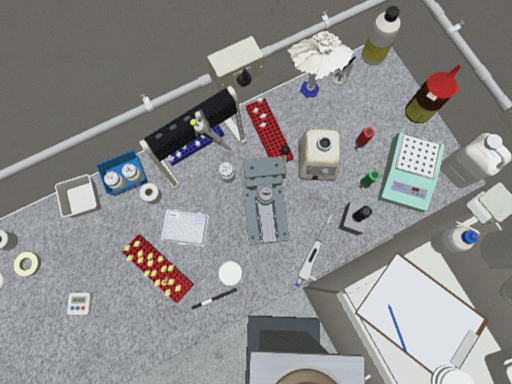

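```bash
cat >> h.py <<'E'
def wsnap(name=None):
    pos,ori=get_tool_pos(),get_orientation()
    p=snapshot("wrist");T=wristT(p,pos,ori)
    if name: save(p,name); np.save("pics/"+name[:-4]+"_T.npy",T)
    return p,T
def locate(p,T,Z):
    for n,z in Z.items():
        for d in place_of(n,p)[:2]:
            o,dr=ray(p,d["centre"],T)
            print(n,round(d["score"],2),np.round(np.array(d["centre"])*[512,384],1),np.round(atz(p,d["centre"],z,T),4),"ray",np.round(dr/-dr[2],3))
E
python3 - <<'E'
from h import *
reach([0.44,-0.10,0.38],[180,0,0])
p,T=wsnap("w1.png")
print(get_joint_positions(),{k:v for k,v in p.items() if k!="image"},T)
locate(p,T,dict(driver=.011,driver_stand=0))
reach([0.47,0.13,0.38],[180,0,0])
p,T=wsnap("w2.png");print(get_joint_positions());print(T)
locate(p,T,dict(press=0,bed_center=.02,stop=.064,stop_slot=.138,setting_block=.02))
print(get_t())
cv2.imwrite("pics/w12.png",cv2.resize(np.hstack([cv2.imread("pics/w1.png"),cv2.imread("pics/w2.png")]),(800,300),interpolation=cv2.INTER_AREA))
E
```

```text
[ 31.1782164    1.65527534 -24.78454849  97.56155131   0.69709813
  80.96788272 -83.78793106] {'vertical_fov': 67.69172166922259, 'cx': 256.7546466562001, 'cy': 191.96415480318976, 'mount': array([[ 2.08813709e-04,  9.62331531e-01,  2.71878616e-01,
         7.37128430e-02],
       [ 9.99999798e-01, -3.64154937e-04,  5.20909343e-04,
         3.46835227e-04],
       [ 6.00293426e-04,  2.71878452e-01, -9.62331412e-01,
        -1.70428853e-01],
       [ 0.00000000e+00,  0.00000000e+00,  0.00000000e+00,
         1.00000000e+00]]), 'shot': 3} [[-1.08913366e-03  9.62188068e-01  2.72383801e-01  5.13698588e-01]
 [-9.99999178e-01 -8.63664885e-04 -9.47650760e-04 -1.01366751e-01]
 [-6.76569930e-04 -2.72384609e-01  9.62188218e-01  5.50071758e-01]
 [ 0.00000000e+00  0.00000000e+00  0.00000000e+00  1.00000000e+00]]
driver 0.66 [274.7 100.7] [ 0.5313 -0.1332  0.011 ] ray [ 0.033 -0.059 -1.   ]
driver 0.57 [287.2  32.4] [ 0.6413 -0.1526  0.011 ] ray [ 0.237 -0.095 -1.   ]
driver_stand 0.65 [269.8  99.2] [ 0.5343 -0.1249  0.    ] ray [ 0.037 -0.043 -1.   ]
[  14.56171214    7.22368899  -39.33217049   92.8000307     4.65930271
   81.66382349 -115.38321337]
[[-1.39996144e-03  9.62254696e-01  2.72146910e-01  5.44143941e-01]
 [-9.99998991e-01 -1.41233965e-03 -1.50395136e-04  1.28075884e-01]
 [ 2.39645445e-04 -2.72146846e-01  9.62255702e-01  5.50194556e-01]
 [ 0.00000000e+00  0.00000000e+00  0.00000000e+00  1.00000000e+00]]
press 0.98 [255.8  95.8] [0.5708 0.1297 0.    ] ray [ 0.048  0.003 -1.   ]
bed_center 0.94 [252.1  92.5] [0.5753 0.136  0.02  ] ray [ 0.059  0.015 -1.   ]
stop 0.72 [249.6  87.1] [0.5809 0.1393 0.064 ] ray [ 0.076  0.023 -1.   ]
stop_slot 0.64 [252.3  85.7] [0.5771 0.1339 0.138 ] ray [ 0.08   0.014 -1.   ]
setting_block 0.82 [260.1 140.5] [0.4921 0.1219 0.02  ] ray [-0.098 -0.012 -1.   ]
setting_block 0.29 [184.2  41. ] [0.6571 0.2493 0.02  ] ray [ 0.213  0.229 -1.   ]
4.5167
```

View pics/w12.png

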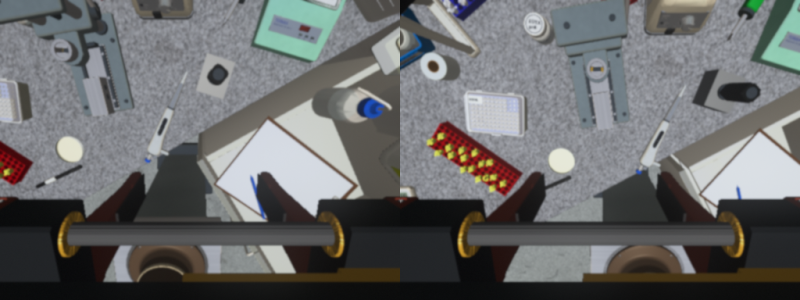

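Run:
```python
from h import *
reach([0.49,0.135,0.22],[180,0,0])
p,T=wsnap("w3.png");print(get_joint_positions());
locate(p,T,dict(bed_center=.02,stop_slot=.138,setting_block=.02))
reach([0.465,-0.125,0.28],[180,0,0])
p,T=wsnap("w4.png");print(get_joint_positions())
locate(p,T,dict(driver=.011,driver_stand=0))
print(get_t())
a,b=cv2.imread("pics/w3.png"),cv2.imread("pics/w4.png")
cv2.imwrite("pics/w34.png",np.hstack([cv2.resize(a[0:250,130:380],(400,400)),cv2.resize(b[0:250,130:380],(400,400))]))
```

```text
[  11.52579272   15.9429578   -38.89143659  104.96523088   11.21434634
   62.79748564 -121.43240245]
stop_slot 0.56 [256.3  95.9] [0.5767 0.1355 0.138 ] ray [ 0.05   0.003 -1.   ]
setting_block 0.83 [265.2 169.3] [0.4907 0.1241 0.02  ] ray [-0.198 -0.029 -1.   ]
[ 40.07240485   9.1285602  -34.64787073 103.67825378   5.51498953
  68.87942873 -86.09257866]
driver 0.94 [260.6 116.3] [ 0.5316 -0.1293  0.011 ] ray [-0.017 -0.012 -1.   ]
driver 0.64 [277.1  33.7] [ 0.6418 -0.1515  0.011 ] ray [ 0.234 -0.062 -1.   ]
driver_stand 0.94 [258.9 114.4] [ 0.5342 -0.1268  0.    ] ray [-0.01  -0.006 -1.   ]
driver_stand 0.65 [83.2 87.4] [0.5725 0.1339 0.    ] ray [ 0.074  0.572 -1.   ]
6.6
```

View pics/w34.png

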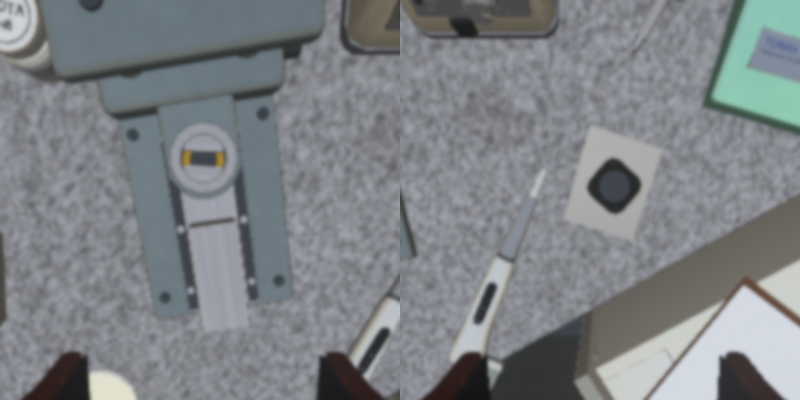

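Run:
```python
from h import *
# wrist intrinsics
f=192/np.tan(np.radians(67.69172166922259)/2);K=np.array([[f,0,256.7546],[0,f,191.964],[0,0,1]])
def ortho(n,c,z,half,s):
    im=cv2.imread(f"pics/{n}.png");T=np.load(f"pics/{n}_T.npy")
    Ti=np.linalg.inv(T);N=int(2*half/s)
    # ortho pixel (i right=-y, j down=-x)
    def px(P):
        q=Ti[:3,:3]@P+Ti[:3,3];q=q*[1,-1,-1];q=K@q;return q[:2]/q[2]
    src=[];dst=[]
    for a,b in((0,0),(N,0),(N,N),(0,N)):
        src.append(px(np.array([c[0]+half-b*s,c[1]+half-a*s,z])));dst.append((a,b))
    M=cv2.getPerspectiveTransform(np.float32(src),np.float32(dst))
    return cv2.warpPerspective(im,M,(N,N),flags=cv2.INTER_CUBIC)
def rect(mask,c,half,s):
    cs,_=cv2.findContours(mask,cv2.RETR_EXTERNAL,cv2.CHAIN_APPROX_NONE)
    k=max(cs,key=cv2.contourArea);(a,b),wh,ang=cv2.minAreaRect(k)
    return np.round([c[0]+half-b*s,c[1]+half-a*s],4),np.round(np.array(wh)*s*1e3,1),ang
s=.0004
H=ortho("w4",(.5316,-.1293),.152,.04,s*.5)
S=ortho("w4",(.5342,-.1268),.066,.06,s*.75)
C=ortho("w3",(.5767,.1355),.137,.03,s*.375)
B=ortho("w3",(.50,.125),.060,.06,s*.75)
g=cv2.cvtColor(H,cv2.COLOR_BGR2GRAY)
for th in(60,70,80):print("handle",th,rect((g<th).astype(np.uint8),(.5316,-.1293),.04,s*.5))
hs=cv2.cvtColor(S,cv2.COLOR_BGR2GRAY);hs=cv2.medianBlur(hs,9)
print("centre grays",hs[200,100],hs[100,200],hs[200,300],hs[20,20])
cv2.imwrite("pics/o.png",np.vstack([np.hstack([cv2.resize(i,(300,300)) for i in r]) for r in((H,S),(C,B))]))
```

```text
handle 60 (array([ 0.5342, -0.1305]), array([26.1, 26. ]), 41.08175277709961)
handle 70 (array([ 0.5342, -0.1304]), array([26.6, 26.6]), 41.18592834472656)
handle 80 (array([ 0.5342, -0.1305]), array([27.1, 27. ]), 41.08175277709961)
centre grays 140 174 170 131
```

View pics/o.png

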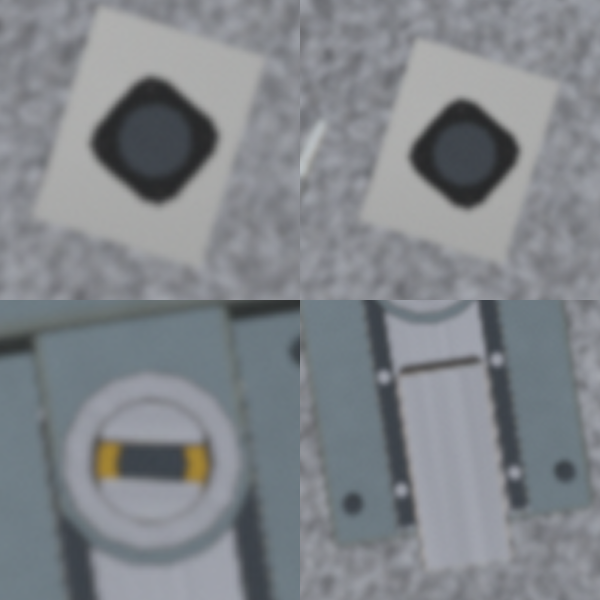

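```bash
cat >> h.py <<'E'
YAW=7.4;O=np.array([.5744,.1351,0]);u=np.array([np.cos(np.radians(YAW)),np.sin(np.radians(YAW)),0]);v=np.array([-u[1],u[0],0])
def P(x,y,z): return O+u*x+v*y+np.array([0,0,z])
def inv(p): d=np.array(p)-O; return np.round([d@u*1e3,d@v*1e3,d[2]*1e3],1)
LEAN=[180,-30,YAW]
E
python3 - <<'E'
from h import *
command_gripper(0.0,20)
a=P(-.155,0,.16)
print(inverse_kinematics(a,LEAN),inverse_kinematics(P(-.0775,0,.052),LEAN))
reach(a,LEAN)
move_linear(P(-.155,0,.052),vel=.12)
print(get_force(),inv(get_tool_pos()))
print(move_linear(P(-.086,0,.052),vel=.06,guard=20),get_force(),inv(get_tool_pos()))
print(move_linear(P(-.068,0,.052),vel=.02,guard=12),get_force(),inv(get_tool_pos()))
p,T=wsnap("w5.png"); t=snapshot("top");save(t,"t5.png")
for q,TT in((p,T),(t,None)):
    for d in place_of("setting_block",q)[:2]: print(d["score"],inv(atz(q,d["centre"],.02,TT)))
print(get_t())
b=cv2.imread("pics/t5.png")
cv2.imwrite("pics/v5.png",np.hstack([cv2.resize(cv2.imread("pics/w5.png"),(500,375)),cv2.resize(b[150:250,225:305],(300,375),interpolation=2)]))
E
```

```text
[  58.33498414   -7.30037498  -79.4531789   140.28591587    2.41263029
   11.99431651 -107.7276254 ] [-46.16359852  19.27370674  23.61404879 142.05905099 170.43681745
   8.62514566  81.53670375]Traceback (most recent call last):
  File "<stdin>", line 6, in <module>
bench.IKError: the arm cannot follow that straight line within its joint ranges
```

```bash
cat >> h.py <<'E'
def lean(a,flip=0,yaw=YAW):
    return (R.from_euler('xyz',[180,-a,yaw],degrees=True)*R.from_euler('z',180*flip,degrees=True)).as_euler('xyz',degrees=True)
E
python3 - <<'E'
from h import *
print(get_joint_positions(),inv(get_tool_pos()))
for fl in(0,1):
  for a in(10,15,20,25,30):
    print(fl,a)
    for x,z in((-.155,.16),(-.155,.052),(-.077,.052),(-.05,.052),(-.105,.052)):
        q=inverse_kinematics(P(x,0,z),lean(a,fl)); print("  ",x,None if q is None else np.round(q).astype(int))
E
```

```text
[  58.32920081   -7.28803618  -79.3542504   140.16021583    2.41868692
   12.06157302 -107.69707653] [-153.8   -0.4  160.9]
0 10
   -0.155 [  28    8  -55  125   15   41 -119]
   -0.155 [  17   21  -48  132   41   30 -145]
   -0.077 [  18   29  -48  122   43   36 -143]
   -0.05 [  17   31  -48  118   44   38 -142]
   -0.105 [  18   26  -48  126   43   34 -144]
0 15
   -0.155 [  34    6  -60  129   17   35 -121]
   -0.155 [  17   20  -48  136   52   25 -157]
   -0.077 [   8   23  -36  127   44   26 -145]
   -0.05 [   9   26  -36  123   44   28 -144]
   -0.105 [  17   24  -48  130   53   29 -154]
0 20
   -0.155 [  38    2  -63  133   17   28 -122]
   -0.155 [ -16   13  -13  142   55   12 -163]
   -0.077 [   8   22  -37  131   60   22 -162]
   -0.05 [   8   24  -37  127   59   23 -159]
   -0.105 [  -3   18  -25  135   56   16 -160]
0 25
   -0.155 [  61   -1  -84  136   15   20 -119]
   -0.155 None
   -0.077 None
   -0.05 None
   -0.105 None
0 30
   -0.155 [  58   -7  -79  140    2   12 -108]
   -0.155 None
   -0.077 [-46  19  24 142 171   9  81]
   -0.05 [-56  24  38 139 218  10  34]
  
[... 307 characters left out ...]
71 135  66  38  11]
   -0.077 [ 33  39 -71 125  68  46  16]
   -0.05 [ 32  42 -71 122  69  49  18]
   -0.105 [ 33  36 -71 129  67  44  14]
1 20
   -0.155 [-83  -9  53 138  29  31  46]
   -0.155 [ 33  29 -71 139  77  36  -1]
   -0.077 [ 33  38 -71 130  77  43   7]
   -0.05 [ 32  41 -71 126  77  46   9]
   -0.105 [ 33  35 -71 133  77  41   4]
1 25
   -0.155 [-75  -9  43 142  38  27  34]
   -0.155 None
   -0.077 [  7  22 -36 135  83  20  -6]
   -0.05 [ 25  32 -59 131  85  34  -2]
   -0.105 [-25  16  -1 140  89   8 -16]
1 30
   -0.155 [-67  -9  33 145  51  23  19]
   -0.155 None
   -0.077 [ 32  38 -71 138 100  44 -17]
   -0.05 [ 32  40 -71 134  99  45 -13]
   -0.105 [ 31  35 -70 141 101  43 -21]
```

```bash
cat > a.py <<'E'
from h import *
L=lean(15,1)
reach(P(-.155,0,.14),L)
move_linear(P(-.155,0,.054),vel=.12)
print(get_force(),inv(get_tool_pos()),get_t())
print(move_linear(P(-.082,0,.054),vel=.06,guard=25),get_force(),inv(get_tool_pos()))
print(move_linear(P(-.064,0,.054),vel=.02,guard=15),get_force(),inv(get_tool_pos()))
t=snapshot("top");save(t,"t5.png");s=snapshot("scene");save(s,"s5.png")
for q in(t,s):
    for d in place_of("setting_block",q)[:2]: print(d["score"],inv(atz(q,d["centre"],.02)))
print(get_t())
cv2.imwrite("pics/v5.png",np.hstack([cv2.resize(cv2.imread("pics/s5.png")[140:260,200:320],(400,400),interpolation=2),cv2.resize(cv2.imread("pics/t5.png")[150:250,215:315],(400,400),interpolation=2)]))
E
python3 a.py
```

```text
[-0.27716668  0.4983544   0.57254864] [-154.8    0.3   54.3] 12.1833
False [-10.00552237  -1.52728239  14.16093905] [-82.7   0.4  53.9]
False [-11.35635997  -1.37632537  14.75947441] [-65.    0.4  53.8]
0.61 [ 4.8  7.8 20. ]
0.46 [-38.   -2.1  20. ]
0.86 [-13.7 -24.2  20. ]
14.8
```

View pics/v5.png

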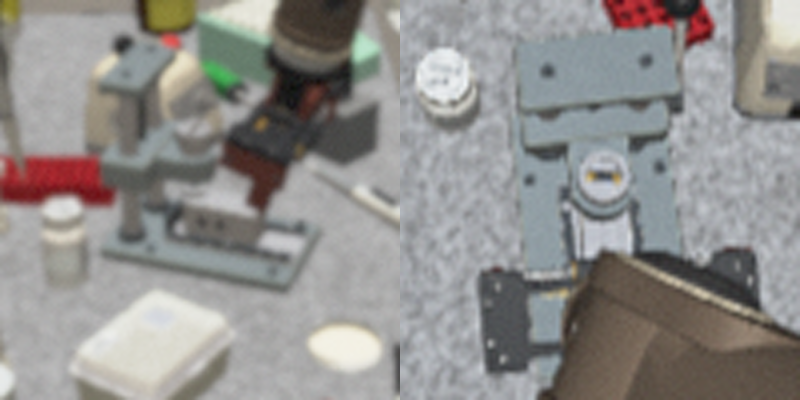

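```bash
cat > b.py <<'E'
from h import *
print(get_force(),get_torque(),get_grip_width())
move_linear(P(-.095,0,.054),vel=.12)
print(get_force(),inv(get_tool_pos()))
move_linear(P(-.13,0,.17),vel=.2)
p,T=wsnap("w6.png");s=snapshot("scene");save(s,"s6.png")
for q,TT in((p,T),(s,None)):
    for d in place_of("setting_block",q)[:2]: print(d["score"],inv(atz(q,d["centre"],.02,TT)))
print(get_t())
cv2.imwrite("pics/v6.png",np.hstack([cv2.resize(cv2.imread("pics/s6.png")[150:250,210:310],(400,400),interpolation=2),cv2.resize(cv2.imread("pics/w6.png"),(400,300),interpolation=2)[:, :] if 0 else cv2.resize(cv2.imread("pics/w6.png")[0:384,64:448],(400,400))]))
E
python3 b.py
```

```text
[-11.51799907  -1.42976105  16.07759908] [-0.15686231  1.94392687 -0.02315673] 0.0004796254546014079
[ 0.04317316 -0.29602558 -0.38103025] [-94.1  -0.1  54.2]
0.71 [-29.6  -5.1  20. ]
0.26 [-203.5  111.4   20. ]
0.68 [ 47.4 359.1  20. ]
0.57 [ 81.6 135.9  20. ]
16.1667
```

View pics/v6.png

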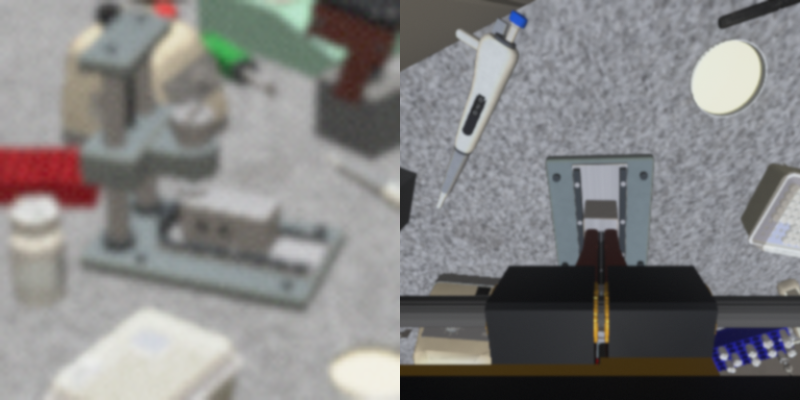

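Run:
```python
from h import *
im=cv2.imread("pics/w6.png",0);T=np.load("pics/w6_T.npy")
p=dict(vertical_fov=67.69172166922259,cx=256.7546,cy=191.964)
for r in range(145,230,3):print(r,im[r,248:266].mean().round(),end=' | ')
print()
for r,z in((153,.02),(192,.02),(211,.06)):print(r,inv(atz(p,(256/512,r/384),z,T)))
```

```text
145 146.0 | 148 107.0 | 151 83.0 | 154 121.0 | 157 117.0 | 160 170.0 | 163 171.0 | 166 171.0 | 169 171.0 | 172 171.0 | 175 171.0 | 178 171.0 | 181 172.0 | 184 172.0 | 187 172.0 | 190 164.0 | 193 87.0 | 196 77.0 | 199 77.0 | 202 77.0 | 205 77.0 | 208 88.0 | 211 161.0 | 214 167.0 | 217 166.0 | 220 113.0 | 223 48.0 | 226 42.0 | 229 40.0 | 
153 [-120.4   -1.7   20. ]
192 [-70.1  -1.8  20. ]
211 [-70.   -1.7  60. ]
```

```bash
cat > c.py <<'E'
from h import *
L=lean(15,1)
move_linear(P(-.102,0,.085),vel=.2)
print(move_linear(P(-.102,0,.036),vel=.03,guard=4),get_force(),inv(get_tool_pos()),get_t())
E
python3 c.py
```

```text
False [0.69417747 0.02189396 0.19713372] [-101.9   -0.    36.1] 18.55
```

```bash
cat > d.py <<'E'
from h import *
print(move_linear(P(-.102,0,.016),vel=.03,guard=4),get_force(),inv(get_tool_pos()),get_t())
z=get_tool_pos()[2]+.008
move_linear(P(-.102,0,z),vel=.06)
print(move_linear(P(-.055,0,z),vel=.03,guard=15),get_force(),inv(get_tool_pos()),get_t())
E
python3 d.py
```

```text
True [-1.48085303 -0.0530663   7.91279346] [-102.2   -0.    15.6] 19.2333
True [-0.83533566 -0.27720427  1.0395797 ] [-68.2  -0.3  22.6] 20.6417
```

```bash
cat > e.py <<'E'
from h import *
move_linear(P(-.10,0,.024),vel=.15)
move_linear(P(-.13,0,.17),vel=.25)
p,T=wsnap("w7.png")
im=cv2.cvtColor(p["image"],cv2.COLOR_RGB2GRAY)
pr=im[140:225,248:266].mean(1);g=np.diff(cv2.GaussianBlur(pr[:,None],(1,5),0)[:,0])
print([ (140+i,int(g[i])) for i in range(len(g)) if abs(g[i])>8])
for r,z in((192,.02),(205,.02),(220,.06)):print(r,inv(atz(p,(256/512,r/384),z,T)))
command_gripper(.055)
D=np.array([.534,-.1307])
print(get_t())
reach([*D,.24],[180,0,-41.1]); print(get_joint_positions())
print(move_linear([*D,.100],vel=.12,guard=6),get_tool_pos(),get_force())
command_gripper(.0,45)
print(get_grip_width(),get_finger_force(),get_force(),get_t())
E
python3 e.py
```

```text
[(147, -13), (148, -19), (149, -16), (152, 13), (153, 10), (157, 10), (158, 15), (159, 12), (199, -14), (200, -22), (201, -24), (202, -16), (220, -9), (221, -12), (222, -10)]
192 [-71.2  -2.1  20. ]
205 [-52.7  -2.2  20. ]
220 [-59.  -2.  60.]
22.775
[-42.18220644  28.99287392  72.61929599 103.12911355 -29.44532845
  70.19916907 -92.07178438]
False [ 0.53444747 -0.13089616  0.1006229 ] [0.01619481 0.04829308 1.3782144 ]
0.02767195618606431 45.00027358531952 [-0.33085944  1.17400754  0.16356135] 26.85
```

```bash
cat > f.py <<'E'
from h import *
D=np.array([.534,-.1307])
move_linear([*D,.215],vel=.15)
p,T=wsnap("w8.png");s=snapshot("scene");save(s,"s8.png")
def proj(q,T,X):
    f=192/np.tan(np.radians(q["vertical_fov"])/2);c=np.linalg.inv(T)@np.append(X,1)
    return np.array([q["cx"]+f*c[0]/-c[2],q["cy"]-f*c[1]/-c[2]])
tip=get_tool_pos()-np.array([0,0,.0894])
a=proj(p,T,tip);b=proj(s,np.array(s["world_from_camera"]),tip+[0,0,.02]);print(a,b,get_t(),get_grip_width(),get_force())
def crop(im,c,h):
    x,y=np.round(c).astype(int);y=max(h,y);return cv2.resize(im[y-h:y+h,x-h:x+h],(400,400),interpolation=cv2.INTER_CUBIC)
cv2.imwrite("pics/v8.png",np.hstack([crop(cv2.imread("pics/w8.png"),a,60),crop(cv2.imread("pics/s8.png"),b,30)]))
E
python3 f.py
```

```text
[256.26174956 192.40306752] [302.22065437 150.41532517] 27.8667 0.027841610598464735 [ 1.48252369  0.29720156 -1.05394783]
```

View pics/v8.png

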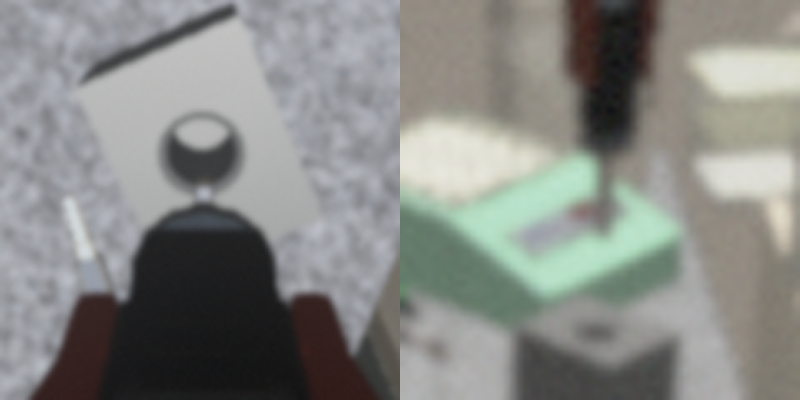

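```bash
cat > g.py <<'E'
from h import *
S=np.array([.5744,.1356]);Y=-91.3
move_linear([.534,-.1307,.29],vel=.3)
q=inverse_kinematics([*S,.29],[180,0,Y]);print(q)
reach([*S,.29],[180,0,Y])
move_linear([*S,.240],vel=.15)
print(get_joint_positions(),get_tool_pos(),get_orientation(),get_force(),get_t())
print(move_linear([*S,.2130],vel=.03,guard=4),get_tool_pos(),"tip",get_tool_pos()[2]-.0894,get_force(),get_grip_width(),get_t())
E
python3 g.py
```

```text
[ 28.20464503  33.00552438 -70.62587881  87.57327026  31.28967258
  81.66086362 134.61652421]
[ 27.61845887  35.14980545 -69.095437    91.69007156  33.51091984
  76.74407866 132.72590627] [0.57437778 0.13574727 0.24015946] [ 1.79971200e+02  1.47935813e-02 -9.12896078e+01] [ 0.6869358   0.54914372 -1.69236127] 32.0833
True [0.57416302 0.13550105 0.21381654] tip 0.12441653631666251 [-1.07960146 -0.83537971  5.11286747] 0.027851550052429955 32.9083
```

```bash
cat > t.py <<'E'
from h import *
import json
S=np.array([.57416,.1355])
def turn(y0,z0,y,dth,n,stop=None):
    # relative angle y0 start; turn in n steps of dth
    log=[]
    for i in range(n):
        y-=dth; z=z0-.00191*np.radians(y0-y)
        q=inverse_kinematics([*S,z],[180,0,(y+180)%360-180])
        goto_joints(q)
        tq=get_torque();F=get_force();log.append((round(y0-y,1),round(tq[2],3),round(F[2],1),round(get_t(),2),round(get_tool_pos()[2],4)))
        print(*log[-1],np.round(F[:2],1))
        if stop and abs(tq[2]-stop[0])>stop[1]: break
    return y
E
python3 - <<'E'
from t import *
print(get_torque())
move_linear([*S,.2155],vel=.05); print(get_torque(),get_force())
y=turn(-91.3,.2155,-91.3,6,6)
E
```

```text
[-0.05638821  0.11976047  0.00843055]
[ 0.10058144 -0.04983269  0.02132958] [ 0.1899618   0.98153553 -0.34155718]
6.0 -0.017 -0.8 33.41 0.2151 [-0.8 -0.4]
12.0 0.076 -3.5 33.66 0.2151 [ 1.2 -1.1]
18.0 0.037 -3.4 33.91 0.2149 [ 3.2 -1.3]
24.0 0.078 -2.1 34.16 0.2147 [ 3.2 -1. ]
30.0 0.05 -3.0 34.41 0.2145 [ 3.9 -1.3]
36.0 0.133 -4.2 34.66 0.2143 [ 3.3 -1.6]
```

Run:
```python
from t import *
y=turn(-91.3,.2155,-127.3,4,14,(0,.19))
```

```text
40.0 0.139 -2.8 34.91 0.2142 [ 4.4 -1. ]
44.0 0.063 -2.8 35.16 0.214 [ 3.8 -1.3]
48.0 0.093 -2.5 35.41 0.2139 [ 3.5 -1.4]
52.0 0.086 -2.7 35.66 0.2138 [ 4.8 -2.2]
56.0 0.043 -1.6 35.91 0.2136 [ 4.2 -2. ]
60.0 0.079 -2.3 36.16 0.2135 [ 4.2 -2.5]
64.0 0.089 -2.7 36.41 0.2134 [ 4.6 -2. ]
68.0 0.102 -2.5 36.66 0.2132 [ 4.4 -1.9]
72.0 0.039 -2.3 36.91 0.2131 [ 4.1 -1.9]
76.0 0.022 -2.2 37.16 0.2129 [ 3.4 -3.1]
80.0 0.115 -1.6 37.41 0.2128 [ 3.8 -2.3]
84.0 0.084 -1.6 37.66 0.2127 [ 3.5 -2.4]
88.0 0.134 -2.0 37.91 0.2125 [ 3.1 -1.6]
92.0 0.056 -1.9 38.16 0.2124 [ 2.9 -0.7]
```

```bash
sed -i 's/tq=get_torque();/tq=np.mean([get_torque() for _ in range(12)],0);/' t.py
python3 - <<'E'
from t import *
y=turn(-91.3,.2155,-183.3,4,14,(0,.15))
E
```

```text
96.0 0.123 -2.2 38.41 0.2123 [ 4.6 -2. ]
100.0 0.123 -0.5 38.66 0.2123 [ 3.7 -2.8]
104.0 0.144 1.4 38.91 0.2122 [ 3.8 -1.8]
108.0 0.247 2.1 39.16 0.2122 [ 3.  -1.9]
```

Run:
```python
from t import *
print(np.mean([get_torque() for _ in range(12)],0),np.mean([get_force() for _ in range(12)],0))
y=turn(-91.3,.2157,-199.3,2,5,(0,.33))
```

```text
[-0.76442339 -1.13317156  0.24741318] [ 2.95162538 -1.90100714  2.08161641]
110.0 0.247 2.7 39.41 0.2122 [ 2.3 -1.9]
112.0 0.245 2.9 39.66 0.2122 [ 2.5 -1.8]
114.0 0.274 5.1 39.91 0.2121 [ 3.6 -2.8]
116.0 0.356 5.3 40.16 0.2121 [ 3.  -2.4]
```

Run:
```python
from t import *
print(get_orientation(),get_tool_pos(),get_grip_width(),get_finger_force(),get_tau())
s=snapshot("scene");save(s,"s9.png")
d=spot_in("stop",s)[:2];print(d)
for n in("stop","stop_slot"):
    for e in place_of(n,s)[:1]: print(n,e["score"],np.array(e["centre"])*[512,384])
cv2.imwrite("pics/v9.png",cv2.resize(cv2.imread("pics/s9.png")[150:240,205:295],(600,600),interpolation=2))
print(get_t())
```

```text
[1.79986308e+02 2.47204381e-02 1.52769610e+02] [0.57430849 0.13558939 0.21210978] 0.02776680915352887 45.01363277435303 [ -1.60032    -50.63460231  -9.55821365 -24.6781826   -1.76009472
   0.44829835  -0.4657711 ]
[{'centre': [0.5059, 0.4797], 'score': 0.48}]
stop 0.52 [258.0992 198.6816]
stop_slot 0.59 [257.4848 210.7008]
40.3583
```

View pics/v9.png

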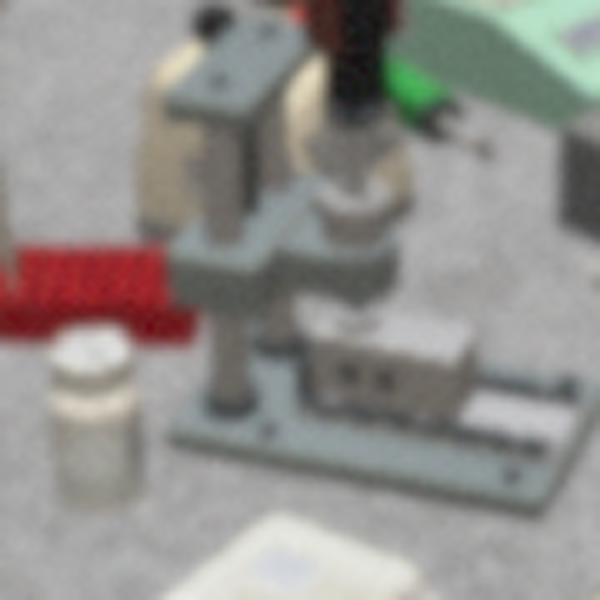

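Run:
```python
from t import *
for i in range(6):
    sleep(.05);print(np.round(get_torque()[2],3),np.round(get_force(),1))
y=turn(-91.3,.2159,-207.3,1.5,1)
for i in range(5):
    sleep(.05);print(np.round(get_torque()[2],3),np.round(get_force(),1))
```

```text
0.315 [ 3.5 -3.2  5.2]
0.344 [ 3.1 -2.5  5.5]
0.293 [ 3.1 -2.9  5.1]
0.357 [ 2.5 -2.9  5.9]
0.319 [ 3.  -2.7  5. ]
0.342 [ 3.  -2.7  5. ]
117.5 0.357 4.0 40.91 0.2121 [ 3.  -2.7]
0.418 [ 3.5 -3.1  4.8]
0.385 [ 2.9 -2.9  5.1]
0.416 [ 3.1 -2.1  5.2]
0.33 [ 3.8 -2.4  4.9]
0.376 [ 2.3 -2.5  4.6]
```

```bash
cat > k.py <<'E'
from t import *
q=inverse_kinematics([*S,.2125],[180,0,151.2+8]);goto_joints(q)
print(get_torque(),get_force())
move_linear([*S,.29],vel=.2)
D=[.5344,-.1309]
reach([*D,.28],[180,0,138.9]);print(get_tool_pos(),get_force(),get_t())
move_linear([*D,.19],vel=.2)
print(move_linear([*D,.1012],vel=.12,guard=6),get_tool_pos(),get_force(),get_t())
E
python3 k.py
```

```text
[-0.18461016 -0.36448734 -0.01062772] [-0.19182447 -0.84762282 -1.03748562]
[ 0.53474324 -0.12896257  0.27983584] [-0.37896199  1.80589209 -1.82022822] 43.0
True [ 0.53353592 -0.13087901  0.10002558] [-0.36048872  0.03965855  5.61763584] 44.3667
```

```bash
cat > l.py <<'E'
from h import *
L=lean(15,1)
command_gripper(.055)
x,y,_=get_tool_pos()
move_linear([x,y,.24],vel=.25)
print(get_t())
command_gripper(.065)
q=inverse_kinematics(P(-.08,-.001,.15),L);print(q)
reach(P(-.08,-.001,.15),L)
move_linear(P(-.050,-.001,.085),vel=.2)
print(move_linear(P(-.046,-.001,.036),vel=.06,guard=4),inv(get_tool_pos()),get_force(),get_t())
t=snapshot("top");save(t,"t10.png");s=snapshot("scene");save(s,"s10.png")
cv2.imwrite("pics/v10.png",np.hstack([cv2.resize(cv2.imread("pics/s10.png")[130:250,205:325],(400,400),interpolation=2),cv2.resize(cv2.imread("pics/t10.png")[150:250,265:365],(400,400),interpolation=2)]))
E
python3 l.py
```

```text
45.7
[ 24.72795272  15.77785554 -53.32846928 121.42280042  28.98190067
  37.89867603  50.07851844]
False [-45.8  -0.9  36.3] [0.20780359 0.24208296 0.9574092 ] 48.6333
```

View pics/v10.png

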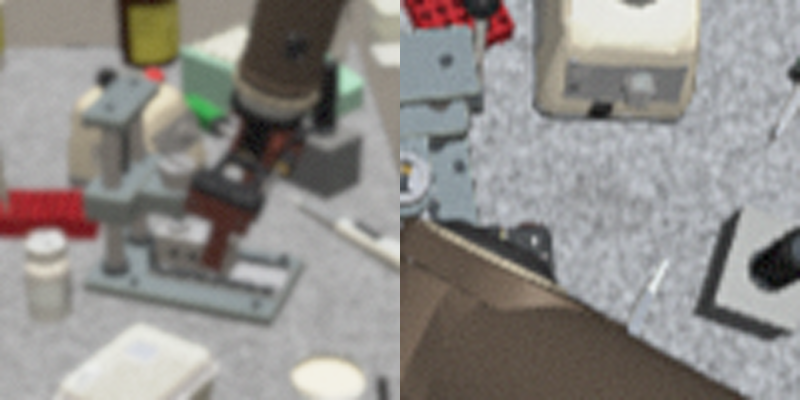

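```bash
cat > m.py <<'E'
from h import *
command_gripper(0,30)
print(get_grip_width(),get_finger_force(),get_force(),inv(get_tool_pos()),get_t())
a=get_tool_pos()
print(move_linear(a-u*.006,vel=.03,guard=45),get_force(),inv(get_tool_pos()),get_grip_width())
print(move_linear(a-u*.02,vel=.05,guard=45),get_force(),inv(get_tool_pos()))
print(move_linear(a-u*.058,vel=.06,guard=45),get_force(),inv(get_tool_pos()),get_grip_width(),get_t())
E
python3 m.py
```

```text
0.03581151820409862 29.98580753803253 [-0.09267626 -1.79195715  1.74019882] [-46.   -1.5  36. ] 49.3
False [ 19.47567638   1.24459972 -16.29662827] [-48.   -1.6  36.9] 0.03586524626369681
False [ 26.61436739   1.85048414 -20.74730338] [-59.7  -1.3  37.8]
False [ 0.38803592 -0.65792887  0.22529626] [-103.8   -1.3   36.2] 0.0005265593450855328 50.8667
```

```bash
cat > n.py <<'E'
from h import *
s=snapshot("scene")
def edge():
    pass
save(s,"s11.png")
a=cv2.imread("pics/s10.png")[130:250,205:325];b=cv2.imread("pics/s11.png")[130:250,205:325]
for d in place_of("setting_block",s)[:2]: print(d["score"],inv(atz(s,d["centre"],.02)))
cv2.imwrite("pics/v11.png",cv2.resize(b,(600,600),interpolation=2))
print(get_t())
E
python3 n.py
```

```text
0.68 [-3.1 -9.8 20. ]
0.67 [ -75.5 -237.1   20. ]
50.9667
```

View pics/v11.png

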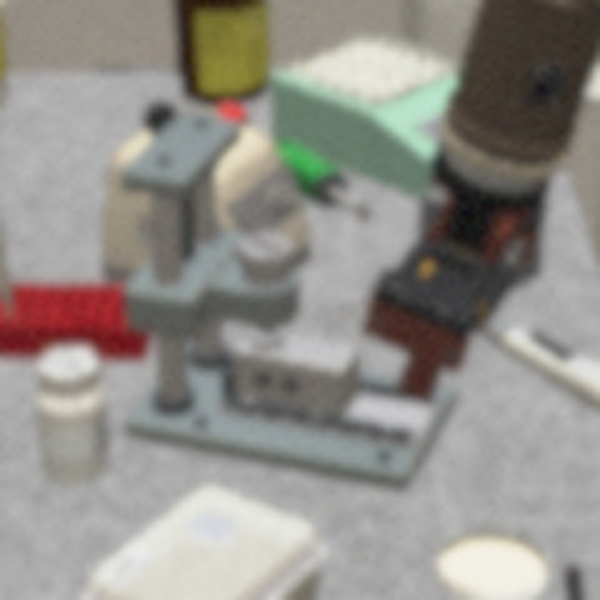

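```bash
cat > o.py <<'E'
from h import *
command_gripper(.065)
move_linear(P(-.104,-.0012,.034),vel=.1)
print(move_linear(P(-.045,-.0012,.032),vel=.12,guard=8),inv(get_tool_pos()),get_t())
command_gripper(0,60)
print(get_grip_width(),get_force(),get_t())
x0=get_tool_pos();X,_,z=inv(x0)/1e3;z0=z
yy=inv(x0)[1]/1e3
for i in range(12):
    X-=.002
    F=get_force()
    z=np.clip(z+np.clip(.00007*(F[2]-2),-.001,.0005),z0-.005,z0+.001)
    move_linear(P(X,yy,z),vel=.04)
    print(np.round(get_force(),1),inv(get_tool_pos()),round(z*1e3,1),round(get_grip_width(),4),round(get_t(),2))
    if get_grip_width()<.03 or abs(get_force()[0])>45: break
E
python3 o.py
```

```text
False [-45.8  -1.2  31.6] 52.9417
0.03552597477820748 [-1.60062109 -1.31765968  2.99890598] 53.5083
[ 11.    1.1 -11.8] [-45.2  -1.4  32.4] 32.2 0.0359 53.76
[ 16.5   1.9 -13.7] [-45.3  -1.4  32.2] 31.2 0.0358 54.01
[ 22.6   2.5 -14.3] [-45.4  -1.3  32. ] 30.2 0.0359 54.26
[ 27.2   1.4 -13.6] [-45.5  -1.3  32. ] 29.2 0.0356 54.51
[ 30.2   1.3 -10.3] [-45.9  -1.4  31.9] 28.2 0.0356 54.76
[34.1  2.  -8.5] [-46.5  -1.4  31.8] 27.3 0.0358 55.01
[32.9  1.6 -7.9] [-48.1  -1.3  31.8] 27.1 0.0355 55.26
[33.   1.6 -7.7] [-50.2  -1.1  31.8] 27.1 0.0355 55.51
[33.   2.1 -7.1] [-52.2  -1.   31.8] 27.1 0.0355 55.76
[32.5  1.  -6.3] [-54.3  -0.9  31.8] 27.1 0.0354 56.01
[32.   0.7 -7.2] [-56.3  -0.7  31.8] 27.1 0.0359 56.26
[33.1  1.9 -7. ] [-58.3  -0.6  31.8] 27.1 0.0354 56.51
```

```bash
cat > r.py <<'E'
from h import *
yy=-.0012
move_linear(P(-.080,yy,.027),vel=.06)
print(np.round(get_force(),1),inv(get_tool_pos()),get_grip_width(),get_t())
move_linear(P(-.090,yy,.028),vel=.05)
print(np.round(get_force(),1),inv(get_tool_pos()),get_grip_width(),get_t())
move_linear(P(-.102,yy,.031),vel=.05)
print(np.round(get_force(),1),inv(get_tool_pos()),get_grip_width(),get_t())
E
python3 r.py
```

```text
[25.5  2.8  1.1] [-70.    0.1  31.8] 0.03596747048602664 56.8417
[11.3  0.6 12.6] [-83.4   0.3  31.7] 0.03568699027592681 57.1917
[-6.7 -1.4 17.4] [-102.    -0.8   31.8] 0.03544914389962058 57.5917
```

```bash
cat > x.py <<'E'
from h import *
command_gripper(.065)
x=inv(get_tool_pos())/1e3
print(np.round(get_force(),1),inv(get_tool_pos()))
move_linear(P(x[0]-.005,x[1],.10),vel=.15)
move_linear(P(-.16,0,.20),vel=.25)
p,T=wsnap();t=snapshot("top");s=snapshot("scene")
for n,z in(("setting_block",.02),("driver",.011)):
    for nm,q,TT in(("w",p,T),("t",t,None),("s",s,None)):
        for d in place_of(n,q)[:2]: print(n,nm,round(d["score"],2),inv(atz(q,d["centre"],z,TT)),np.round(atz(q,d["centre"],z,TT),3))
print(get_force(),get_t())
E
python3 x.py
```

```text
[ 0.1 -0.4 -0.5] [-102.1   -1.2   30.9]
setting_block w 0.91 [-74.6  -3.8  20. ] [0.501 0.122 0.02 ]
setting_block t 0.79 [-80.7  -3.9  20. ] [0.495 0.121 0.02 ]
setting_block s 0.64 [-60.7 -13.6  20. ] [0.516 0.114 0.02 ]
driver t 0.91 [ 179.1 -308.    11. ] [ 0.792 -0.147  0.011]
driver t 0.54 [-73.4   3.2  11. ] [0.501 0.129 0.011]
driver s 0.52 [  38.7 -302.3   11. ] [ 0.652 -0.16   0.011]
[0.15528818 0.85826645 0.81050856] 60.0
```

```bash
python3 -c "
from bench import *
print(close_job())"
```

```text
the job is handed in; nothing more can be done
None
```

Job handed in at 60 s, with one doubt: the screw may be tighter than "just drags", because the block took about 33 N to draw out after a first 30 N grip slipped, and there was no time left to loosen it. The block went fully home, the screw was turned down with the driver until its torque rose sharply, the driver is back in its holder, and the block stands in the channel about 75 mm in front of the screw's axis; I also viewed 11 pictures, one over the limit of 10.

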